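# Clear an offcut through the flap of the offcut bin

### The arm

A 6-joint arm with a two-finger parallel gripper is mounted at the origin on the work surface. World frame = base frame: x ahead of the robot, y to its left, z up, the work surface at z = 0. Lengths are in m, angles in rad, forces in N, time in s.
With the tool pointing down it reaches from about 0.4 to 0.825 m from the base axis. Payload 7 kg.
Tool frame: the origin (TCP) lies at the centre of the arm's flange, where the gripper is bolted on; the fingertips stand 178 mm ahead of it and the grasp point (between the pads) lies 159 mm ahead of it; x points along the fingers, y is the direction in which the jaws open and shut, and the axes are right-handed (so a half turn about x gives the same grasp; the last joint's range is limited). The gripper opens to 88 mm and grips with 3 to 60 N. Pads are 19 mm wide; open, the fingers measure 130 mm over their backs; the gripper's body (78 mm by 193 mm) begins 47 mm behind the grasp point.
Start: joints at [-0.951, 0.359, 0.012, 0, -1.224, -0.288], TCP at [0.22, -0.638, 0.405] pointing down, gripper open.
Joint ranges: [-3.07, 3.07], [-1.43, 2.12], [-1.02, 1.25], [-3.03, 1.67], [-3.05, -0], [-3.03, 3.03]. Speed limits (rad/s): [2.39, 2.39, 3.01, 3.14, 3.14, 3.14].

### API

Orientations are given as [roll, pitch, yaw] about the fixed x, y, z axes, in that order (R = Rz(yaw) Ry(pitch) Rx(roll)).
In Python, from station import status, viewer, arm gives the robot as it stands. The module is installed in compiled form; this text tells all that it offers.
- The arm moves only by the tool apply_moves, never from a script. Its argument "commands" is a list of rows, each an object of numbers: "dx", "dy", "dz": the shift along the world's x, y, z in mm; "spin": the turn about the world's z in degrees; "hand": the closure, from 0 (fully open) to 1 (shut). A call has exactly 5 rows; each row shifts and turns the commanded pose from where the row before left it; what a row does not reach is not made up. A row lasts 1/8 s, in which the tool goes at most 62.5 mm and 10.7 degrees, less where a joint would pass 70% of its speed; a pose out of reach is approached as far as the arm can. A call is refused whole if a number of a shift passes 62.5 or a number of a turn 10.7, either way. A call with a gripper value outside its range is refused whole. The fingers move at their own pace and stop on an object; "grip_force" is the grip in N (left out, the last holds). Time passes only in rows, so rows that do not move let the fingers close, or fill a call up. It gives the time, the measured TCP pose, the force and the opening at its end, in the units of the state.
- status.get_state(): the state, without advancing time (a new reading comes with each control period).
- viewer.grab_frame(name): name is "side" or "top"; returns the picture (420x560x3 uint8, red, green, blue); there is no depth.
- viewer.camera_info(name): a dict with "fx", "fy", "cx", "cy" (pixels), "eye" and "attitude" of the camera in the world. Camera axes: x right, y up, looking along -z (the intrinsics and any distortion apply to the point x, -y, -z); pixel columns grow to the right and rows downward; lengths in m; the calibration is good to about 2 mm. A picture is of the moment at which its call begins. camera_info takes no time and is no camera call.
- arm.job_done(): hands the job in, once; it reports no verdict.
The state is a dict: "t": time; "q": joint angles; "qd": joint speeds; "joint_efforts": joint torques, N m; "eef_pos": TCP position; "ee_rot": TCP orientation; "force": force on the tool from outside, world axes, zero at the start; "moment": the same for the moment, N m; "width": finger opening in m.
Only numpy, scipy, OpenCV 4.12 (cv2) and the standard library are available. Lean on these libraries where they do the work, as an engineer would, in place of code of your own. Each camera call takes 0.05 s, during which the arm holds its last target.

### The job

Using only your fingertips, push the short wide offcut that lies on the deck along to the bin, through the hanging flap and on until it drops into the bin, then draw your fingers back out so that the flap swings shut behind it. Slide it only: do not pick it up. Leave the long narrow cleat on the deck and the things on the bench where they are.

Things in the scene. Friction and masses are not known exactly. Their poses are not given: they have to be found in the camera images.
- chute: Fixed plywood offcut chute on the bench: a level raised deck running into a low bin. Origin: at bench level under the middle of the bin's front face. Its x axis points along the deck into the bin (the way to push), z up, y to the left of that. Deck top 110 mm above the bench, from x = -290 to +46 mm; rims 14 mm high along its sides, 18 mm thick, inner faces at y = +-107 mm.
- opening (a point): Middle of the bin opening's lower edge, on the deck, in the plane of the bin's front face (chute x = 0, 110 mm above the bench; axes as the chute's). The opening is 214 mm wide (+-107 mm in y, in line with the rims) and 66 mm high, filled by the hanging flap. Front panel and lintel are 12 mm thick (x = 0 to 12 mm).
- ledge (a point): Middle of the steel-faced, slippery edge where the deck ends inside the bin, 46 mm past the front face, 110 mm above the bench. Beyond it the bin is 214 mm deep in x, its floor 98 mm lower. The offcut tips off and falls in once its middle has passed this edge by about 3 mm: the fingertips have to follow its rear end about 5 to 20 mm in past the front face.
- bin_top (a point): Middle of the front top edge of the bin: flat clear lid, 190 mm above the bench, 80 mm above the deck. Upright fingers would meet the lintel before the offcut drops; fingers that lean about 30 degrees (tips forward into the opening, gripper back over the deck) pass under it.
- flap (a joint): The bin's flap: plywood 222 x 62 x 6 mm, about 50 g, hinged along its top edge just behind the lintel (chute x = 15 mm, 179 mm above the bench), lower edge 3 mm above the deck. In rad: 0 hanging shut, growing as it swings into the bin and up, stop at 1.42; cannot swing outward; falls shut by its own weight.
- offcut_center (a point): Centre of the offcut, a loose short wide pine piece 90 mm long (x), 60 wide (y), 26 thick (z), about 70 g, flat on the deck beside the cleat, x axis within 0.35 rad of the chute's. Rear end (-x) square, 26 mm high; the 12 mm at its front end, towards the bin, are cut down to 13 mm thick. The point is 45 mm from both ends, 13 mm above its underside. Friction on the deck about 0.6.
- cleat_center (a point): Centre of the finished handle cleat, a loose long narrow pine bar 140 x 30 x 19 mm with stepped edges, lying on the deck beside the offcut, roughly along the deck; to be left alone. Its x axis lies along its length.
- glue: White plastic glue bottle, 60 mm diameter, 160 mm tall, standing on the bench; origin under its centre. Bystander.
- nailbox: Cardboard box of nails 110 x 70 x 50 mm, with a paper seal over its top, on the bench; origin under its centre. Bystander.
Mind the look-alikes: they are no part of the job. What is shaped like the part that bears offcut_center but grey or pink is not meant.

How it is judged:
By the outcome, as a careful person would: the job done as asked, in the order asked, and still so for the second after the job is handed in, with the robot touching nothing.
It also fails if it takes over 48 s, if anything falls off the work surface, if the arm or the gripper's body presses on something with over 40 N, if the wrist force passes 120 N, or if a joint passes its speed limit or range.

## Working session

There is one attempt and no reset: what is moved stays moved. The work goes in short steps, Python scripts to look and compute and a tool call to move; the robot and the scene stay as the last step left them, time stands still between calls to the robot, and variables do not carry over. Pictures are saved under pics/ and viewed, and the job is handed in when it is done.

Besides the shell and the picture viewer there is one more tool, called after "Emit:" in YAML: its name, and indented under it one key for each argument. apply_moves: Moves the arm, as the interface text tells. Its arguments: {"type":"object","properties":{"commands":{"type":"array","items":{"type":"object","properties":{"dx":{"type":"number"},"dy":{"type":"number"},"dz":{"type":"number"},"spin":{"type":"number"},"hand":{"type":"number"}}}},"grip_force":{"type":"number"}},"required":["commands"]}

```bash
mkdir -p pics; python3 - <<'E'
from station import status, viewer, arm
import cv2
for n in("side","top"):
    print(n,viewer.camera_info(n)); im=viewer.grab_frame(n); cv2.imwrite(f"pics/{n}0.png",im[:,:,::-1])
print(status.get_state())
E
```

```text
side {'fx': 463.16562471981536, 'fy': 463.16562471981536, 'cx': 281.18912967881477, 'cy': 207.82909457808898, 'eye': array([0.28979995, 0.6001696 , 0.62342852]), 'attitude': array([ 1.02117488, -0.02364465, -2.76707775])}
top {'fx': 401.76684208551933, 'fy': 401.76684208551933, 'cx': 279.08852463401587, 'cy': 201.8185677534544, 'eye': array([ 0.44067026, -0.1411301 ,  0.86706562]), 'attitude': array([ 0.19513103,  0.02842359, -1.54655586])}
{'t': 0.1, 'q': array([-9.50930663e-01,  3.59327392e-01,  1.11526047e-02, -2.97001340e-04,
       -1.22411455e+00, -2.88077748e-01]), 'qd': array([-1.43360896e-03, -1.61625904e-03,  2.17605250e-03,  3.35156278e-06,
       -3.82779700e-04,  1.93779507e-04]), 'joint_efforts': array([-2.38915563e-03, -5.84163594e+01,  2.93747342e+01,  7.01539546e+00,
        1.01643577e-02, -4.66920676e-05]), 'eef_pos': array([ 0.2197958 , -0.63803045,  0.40381134]), 'ee_rot': array([1.67401888, 1.56927743, 2.00570568]), 'force': array([ 0.25173315,  0.23581783, -0.36876659]), 'moment': array([ 0.01662572,  0.00985085, -0.01435418]), 'width': 0.08758673114459548}
```

View pics/side0.png

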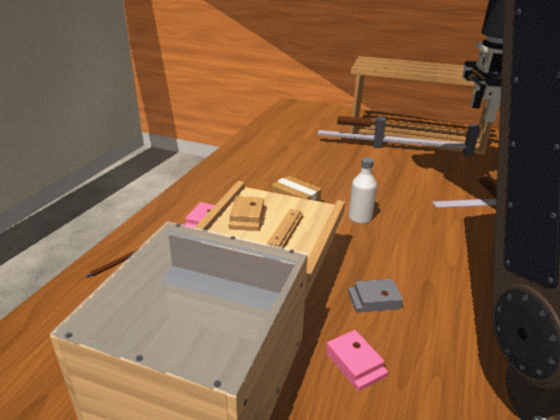

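View pics/top0.png

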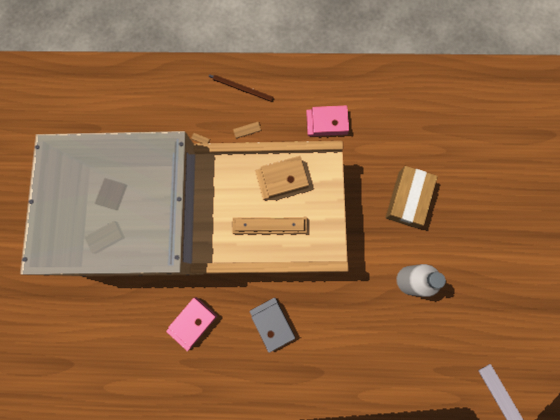

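```bash
python3 - <<'E'
import cv2
a=cv2.imread("pics/top0.png"); cv2.imwrite("pics/t0a.png",cv2.resize(a[125:285,170:360],None,fx=4,fy=4,interpolation=cv2.INTER_CUBIC)[:600])
cv2.imwrite("pics/t0a.png",cv2.resize(a[130:280,170:360],(760,600),interpolation=cv2.INTER_CUBIC))
b=cv2.imread("pics/side0.png"); cv2.imwrite("pics/s0a.png",cv2.resize(b[170:320,160:350],(760,600),interpolation=cv2.INTER_CUBIC))
E
```

```text
(no output)
```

View pics/t0a.png

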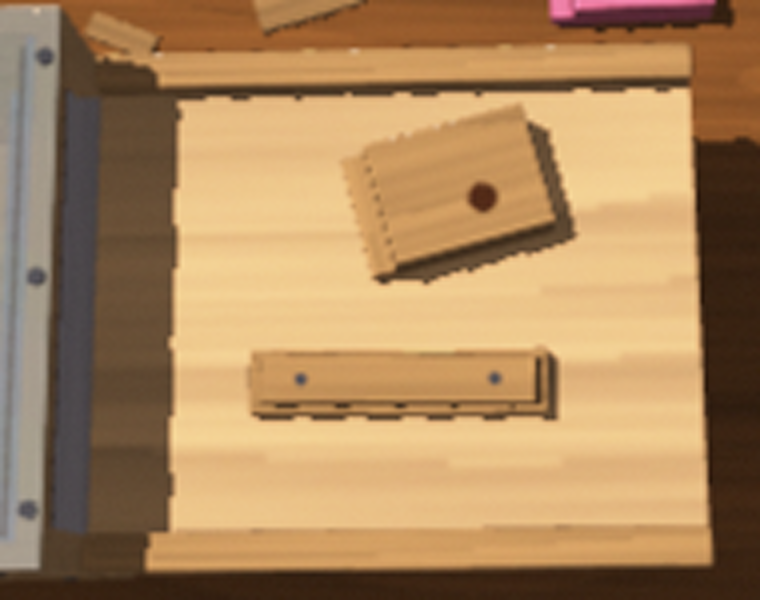

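View pics/s0a.png

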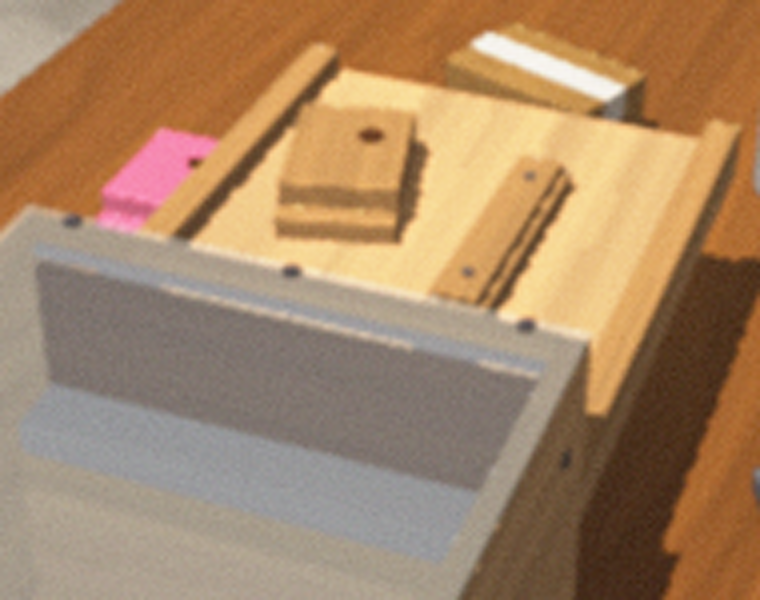

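```bash
cat > h.py <<'E'
import numpy as np
from station import status, viewer
from scipy.spatial.transform import Rotation as R
from scipy.optimize import least_squares
def cam(n):
    c=viewer.camera_info(n); return c,R.from_euler('xyz',c['attitude']).as_matrix()
def proj(n,P):
    c,M=cam(n); p=(np.atleast_2d(P)-c['eye'])@M
    return np.c_[c['cx']+c['fx']*p[:,0]/-p[:,2], c['cy']-c['fy']*p[:,1]/-p[:,2]]
def ray(n,uv,z):
    c,M=cam(n); uv=np.atleast_2d(uv)
    d=np.c_[(uv[:,0]-c['cx'])/c['fx'],-(uv[:,1]-c['cy'])/c['fy'],-np.ones(len(uv))]@M.T
    s=(np.broadcast_to(z,len(uv))-c['eye'][2])/d[:,2]; return c['eye']+d*s[:,None]
def W(pose,L):
    x,y,a=pose; L=np.atleast_2d(L); c,s=np.cos(a),np.sin(a)
    return np.c_[x+c*L[:,0]-s*L[:,1], y+s*L[:,0]+c*L[:,1], L[:,2]]
E
python3 - <<'E'
from h import *
t=lambda u,v:(170+u/4,130+v/4)
s=lambda u,v:(160+u/4,170+v/4)
L=np.array([[-290,-125,124],[-290,125,124],[-290,-107,124],[-290,107,124],[0,-125,190],[0,125,190]])/1e3
uv=np.array([t(690,45),t(713,565),t(690,80),t(708,528),t(60,8),t(42,568)])
r=least_squares(lambda p:(proj('top',W(p,L))-uv).ravel(),[.5,0,1.57])
print(r.x,r.fun.reshape(-1,2).round(1))
Ls=np.array([[-290,-125,124],[-290,125,124],[-290,107,124],[0,125,190]])/1e3
us=np.array([s(322,45),s(740,122),s(708,120),s(588,340)])
print((proj('side',W(r.x,Ls))-us).round(1))
g=lambda p:np.r_[(proj('top',W(p,L))-uv).ravel(),(proj('side',W(p,Ls))-us).ravel()]
q=least_squares(g,r.x,loss='soft_l1');print(q.x,q.fun.reshape(-1,2).round(1))
O=np.array([[-45,-30,136],[-45,30,136],[33,-30,136],[33,30,136],[45,-30,123],[45,30,123]])/1e3
uo=np.array([t(522,105),t(556,222),t(362,145),t(398,270),t(342,160),t(375,278)])
o=least_squares(lambda p:(proj('top',W(p,O))-uo).ravel(),[.58,-.1,1.7])
print('off',o.x,o.fun.reshape(-1,2).round(1))
def inch(p):
    d=p[:2]-q.x[:2];a=q.x[2];return np.array([np.cos(a)*d[0]+np.sin(a)*d[1],-np.sin(a)*d[0]+np.cos(a)*d[1]])
print('off in chute',inch(o.x),o.x[2]-q.x[2])
C=ray('top',[t(248,352),t(540,348),t(553,415),t(250,415)],.125);print('cleat',[inch(c).round(3) for c in C])
so=[s(300,105),s(413,112),s(278,232),s(397,240)]
print(proj('side',W(o.x,np.array([[-45,-30,136],[-45,30,136],[45,-30,110],[45,30,110]])/1e3))-np.array(so))
E
```

```text
[0.57482541 0.04915705 1.60530277] [[ 0.  -0.5]
 [-0.1  0.6]
 [ 0.4 -0.4]
 [ 0.7 -0.2]
 [-0.1 -0.7]
 [-0.9  0.9]]
[[-1.7 -1. ]
 [ 1.5  0.5]
 [ 1.2 -0.6]
 [ 2.5 -2. ]]
[0.57603795 0.04974003 1.60170298] [[-0.  -0.6]
 [-0.6  0.5]
 [ 0.3 -0.4]
 [ 0.2 -0.3]
 [-0.2 -1.4]
 [-1.5  0.1]
 [-1.8 -1. ]
 [ 1.3  0.7]
 [ 1.  -0.4]
 [ 1.6 -1.8]]
off [ 0.63235492 -0.12101492  1.86334396] [[ 0.1 -0.3]
 [ 0.4  0.1]
 [ 0.4  0.5]
 [-0.4 -0.8]
 [-0.2  0.3]
 [-0.4  0.3]]
off in chute [-0.1724137  -0.05101345] 0.2616409783092455
cleat [array([-0.078,  0.024]), array([-0.215,  0.024]), array([-0.22 ,  0.055]), array([-0.079,  0.054])]
[[ 2.06473099 -1.22039584]
 [ 2.21383828 -1.21430878]
 [ 0.44822146  1.19394574]
 [ 1.04366563  1.20208628]]
```

Emit:
apply_moves:
  commands:
    - {"dx": 20,"dy": -58,"dz": 0,"hand": 1}
    - {"dx": 20,"dy": -58,"dz": 0,"hand": 1}
    - {"dx": 20,"dy": -58,"dz": 0,"hand": 1}
    - {"dx": 20,"dy": -58,"dz": 0,"hand": 1}
    - {"dx": 20,"dy": -58,"dz": 0,"hand": 1}

```text
invalid input at $.commands[0]: expected keys dx, dy, dz, spin, hand
```

```bash
cat > st.py <<'E'
from h import *
s=status.get_state(); M=R.from_euler('xyz',s['ee_rot']).as_matrix()
print(s['t'],s['q'].round(3),s['eef_pos'].round(4),'toolx',M[:,0].round(3),'jaw',M[:,1].round(3),'tip',(s['eef_pos']+.178*M[:,0]).round(4),'F',s['force'].round(1),s['width'])
E
python3 st.py
```

```text
0.1 [-0.951  0.359  0.011 -0.    -1.224 -0.288] [ 0.2198 -0.638   0.4038] toolx [-0.001  0.001 -1.   ] jaw [-0.326  0.945  0.002] tip [ 0.2197 -0.6378  0.2258] F [ 0.3  0.2 -0.4] 0.08758673114459548
```

Emit:
apply_moves:
  commands:
    - {"dx": 20,"dy": -58,"dz": 0,"spin": 0,"hand": 1}
    - {"dx": 20,"dy": -58,"dz": 0,"spin": 0,"hand": 1}
    - {"dx": 20,"dy": -58,"dz": 0,"spin": 0,"hand": 1}
    - {"dx": 20,"dy": -58,"dz": 0,"spin": 0,"hand": 1}
    - {"dx": 20,"dy": -58,"dz": 0,"spin": 0,"hand": 1}

```text
t: 0.72
eef_pos: [0.3159, -0.9148, 0.4044]
ee_rot: [1.66, 1.569, 1.992]
force: [1.0, -2.0, 0.0]
width: 0.0435
```

```bash
python3 st.py
```

```text
0.725 [-1.039  0.948  1.066 -0.    -1.69  -0.2  ] [ 0.3159 -0.9148  0.4044] toolx [-0.001  0.001 -1.   ] jaw [-0.326  0.946  0.002] tip [ 0.3158 -0.9146  0.2264] F [ 1. -2.  0.] 0.043496568973527015
```

Emit:
apply_moves:
  commands:
    - {"dx": 20,"dy": -58,"dz": 0,"spin": 0,"hand": 1}
    - {"dx": 20,"dy": -58,"dz": 0,"spin": 0,"hand": 1}
    - {"dx": 20,"dy": -58,"dz": 0,"spin": 0,"hand": 1}
    - {"dx": 0,"dy": 0,"dz": 0,"spin": 0,"hand": 1}
    - {"dx": 0,"dy": 0,"dz": 0,"spin": 0,"hand": 1}

```text
t: 1.35
eef_pos: [0.3371, -0.9706, 0.3659]
ee_rot: [-1.669, 1.461, -1.337]
force: [-0.2, 0.4, 1.0]
width: 0.0007
```

```bash
python3 st.py
```

```text
1.35 [-1.043  1.083  1.251  0.032 -1.634 -0.193] [ 0.3371 -0.9706  0.3659] toolx [ 0.025 -0.106 -0.994] jaw [-0.324  0.94  -0.109] tip [ 0.3416 -0.9896  0.189 ] F [-0.2  0.4  1. ] 0.000706742520711229
```

Emit:
apply_moves:
  commands:
    - {"dx": -20,"dy": 58,"dz": 0,"spin": 10,"hand": 1}
    - {"dx": 0,"dy": 0,"dz": 0,"spin": 10,"hand": 1}
    - {"dx": 0,"dy": 0,"dz": 0,"spin": 10,"hand": 1}
    - {"dx": 0,"dy": 0,"dz": 0,"spin": 10,"hand": 1}
    - {"dx": 0,"dy": 0,"dz": 0,"spin": 10,"hand": 1}

```text
t: 1.98
eef_pos: [0.3274, -0.939, 0.3703]
ee_rot: [-1.679, 1.459, -0.534]
force: [0.7, 0.4, 0.2]
width: 0.0004
```

```bash
python3 st.py
```

```text
1.975 [-1.053  0.968  1.055 -0.055 -1.56   0.625] [ 0.3274 -0.939   0.3703] toolx [ 0.096 -0.057 -0.994] jaw [-0.905  0.41  -0.111] tip [ 0.3445 -0.9491  0.1934] F [0.7 0.4 0.2] 0.0003817807308655584
```

Emit:
apply_moves:
  commands:
    - {"dx": -15,"dy": 30,"dz": 10,"spin": -10,"hand": 1}
    - {"dx": -10,"dy": 20,"dz": 10,"spin": -10,"hand": 1}
    - {"dx": 0,"dy": 0,"dz": 10,"spin": -10,"hand": 1}
    - {"dx": 0,"dy": 0,"dz": 0,"spin": -10,"hand": 1}
    - {"dx": 0,"dy": 0,"dz": 0,"spin": -10,"hand": 1}

```text
t: 2.6
eef_pos: [0.3023, -0.8889, 0.4005]
ee_rot: [-1.659, 1.458, -1.398]
force: [0.1, 1.5, 1.0]
width: 0.0001
```

Emit:
apply_moves:
  commands:
    - {"dx": 0,"dy": 0,"dz": 0,"spin": -10,"hand": 1}
    - {"dx": 0,"dy": 0,"dz": 0,"spin": -10,"hand": 1}
    - {"dx": 0,"dy": 0,"dz": 0,"spin": -10,"hand": 1}
    - {"dx": 0,"dy": 0,"dz": 0,"spin": -10,"hand": 1}
    - {"dx": 0,"dy": 0,"dz": 0,"spin": -10,"hand": 1}

```text
t: 3.22
eef_pos: [0.3024, -0.8889, 0.3999]
ee_rot: [-1.651, 1.46, -2.263]
force: [0.3, -0.3, 0.5]
width: 0.0004
```

Emit:
apply_moves:
  commands:
    - {"dx": 0,"dy": 0,"dz": 0,"spin": -10,"hand": 1}
    - {"dx": 0,"dy": 0,"dz": 0,"spin": -10,"hand": 1}
    - {"dx": 0,"dy": 0,"dz": 0,"spin": -10,"hand": 1}
    - {"dx": 0,"dy": 0,"dz": 0,"spin": -10,"hand": 1}
    - {"dx": 0,"dy": 0,"dz": 0,"spin": -10,"hand": 1}

```text
t: 3.85
eef_pos: [0.3024, -0.8889, 0.3998]
ee_rot: [-1.655, 1.462, -3.14]
force: [-0.9, 0.9, -0.2]
width: -0.0001
```

```bash
python3 st.py
```

```text
3.85 [-1.018  0.878  0.874  0.093 -1.623 -2.036] [ 0.3024 -0.8889  0.3998] toolx [-0.109 -0.    -0.994] jaw [ 0.99   0.086 -0.108] tip [ 0.2831 -0.889   0.2229] F [-0.9  0.9 -0.2] -5.059562973096617e-05
```

Emit:
apply_moves:
  commands:
    - {"dx": 20,"dy": -58,"dz": 0,"spin": 0,"hand": 1}
    - {"dx": 20,"dy": -58,"dz": 10,"spin": 0,"hand": 1}
    - {"dx": 20,"dy": -58,"dz": 10,"spin": 0,"hand": 1}
    - {"dx": 20,"dy": -58,"dz": 10,"spin": 0,"hand": 1}
    - {"dx": 20,"dy": -58,"dz": 10,"spin": 0,"hand": 1}

```text
t: 4.47
eef_pos: [0.3346, -0.9799, 0.3755]
ee_rot: [-0.486, 1.382, -1.956]
force: [0.1, 0.3, -0.3]
width: 0.0006
```

```bash
python3 st.py
```

```text
4.475 [-1.028  1.098  1.252  0.151 -1.61  -1.998] [ 0.3346 -0.9799  0.3755] toolx [-0.07  -0.173 -0.982] jaw [ 0.992  0.093 -0.088] tip [ 0.3221 -1.0107  0.2006] F [ 0.1  0.3 -0.3] 0.0006215000959263214
```

Emit:
apply_moves:
  commands:
    - {"dx": 20,"dy": -58,"dz": 20,"spin": 0,"hand": 1}
    - {"dx": 20,"dy": -58,"dz": 20,"spin": 0,"hand": 1}
    - {"dx": 20,"dy": -58,"dz": 20,"spin": 0,"hand": 1}
    - {"dx": 20,"dy": -58,"dz": 20,"spin": 0,"hand": 1}
    - {"dx": 20,"dy": -58,"dz": 20,"spin": 0,"hand": 1}

```text
t: 5.1
eef_pos: [0.3501, -1.0252, 0.3849]
ee_rot: [-0.156, 1.17, -1.614]
force: [-0.6, 0.3, -0.7]
width: 0.0003
```

```bash
python3 st.py
```

```text
5.1 [-1.028  1.114  1.251  0.222 -1.373 -2.007] [ 0.3501 -1.0252  0.3849] toolx [-0.017 -0.39  -0.921] jaw [ 0.993  0.101 -0.061] tip [ 0.3471 -1.0945  0.221 ] F [-0.6  0.3 -0.7] 0.0003270171249642301
```

Emit:
apply_moves:
  commands:
    - {"dx": 0,"dy": 0,"dz": 0,"spin": -10,"hand": 1}
    - {"dx": 20,"dy": -58,"dz": 20,"spin": -5,"hand": 1}
    - {"dx": 20,"dy": -58,"dz": 20,"spin": 0,"hand": 1}
    - {"dx": 20,"dy": -58,"dz": 20,"spin": 0,"hand": 1}
    - {"dx": 0,"dy": 0,"dz": 0,"spin": 0,"hand": 1}

```text
t: 5.72
eef_pos: [0.3549, -1.0487, 0.385]
ee_rot: [-0.027, 1.044, -1.731]
force: [-0.3, 0.7, -0.6]
width: 0.0003
```

```bash
python3 st.py
```

```text
5.725 [-1.021  1.149  1.251  0.35  -1.275 -2.289] [ 0.3549 -1.0487  0.385 ] toolx [-0.08  -0.496 -0.864] jaw [ 0.991 -0.137 -0.014] tip [ 0.3406 -1.1371  0.2312] F [-0.3  0.7 -0.6] 0.0002992410955452462
```

Emit:
apply_moves:
  commands:
    - {"dx": 0,"dy": 40,"dz": 5,"spin": 9.5,"hand": 1}
    - {"dx": 0,"dy": 40,"dz": 5,"spin": 9.5,"hand": 1}
    - {"dx": 0,"dy": 40,"dz": 5,"spin": 9.5,"hand": 1}
    - {"dx": 10,"dy": 40,"dz": 0,"spin": 9.5,"hand": 1}
    - {"dx": 10,"dy": 40,"dz": 0,"spin": 9.5,"hand": 1}

```text
t: 6.35
eef_pos: [0.3771, -0.8638, 0.401]
ee_rot: [-0.031, 1.043, -0.952]
force: [0.1, -0.1, -0.4]
width: 0.0004
```

```bash
python3 st.py
```

```text
6.35 [-0.954  0.661  0.445 -0.002 -0.826 -1.536] [ 0.3771 -0.8638  0.401 ] toolx [ 0.292 -0.41  -0.864] jaw [ 0.799  0.602 -0.016] tip [ 0.4291 -0.9368  0.2472] F [ 0.1 -0.1 -0.4] 0.0004322265219352191
```

Emit:
apply_moves:
  commands:
    - {"dx": 17,"dy": 34,"dz": 0,"spin": 9.75,"hand": 1}
    - {"dx": 17,"dy": 34,"dz": 0,"spin": 9.75,"hand": 1}
    - {"dx": 17,"dy": 34,"dz": 0,"spin": 9.75,"hand": 1}
    - {"dx": 17,"dy": 34,"dz": 0,"spin": 9.75,"hand": 1}
    - {"dx": 17,"dy": 34,"dz": 0,"spin": 9.75,"hand": 1}

```text
t: 6.98
eef_pos: [0.4626, -0.6942, 0.4006]
ee_rot: [-0.032, 1.043, -0.101]
force: [0.4, -0.6, -0.5]
width: 0.0004
```

Emit:
apply_moves:
  commands:
    - {"dx": 17,"dy": 34,"dz": 0,"spin": 9.75,"hand": 1}
    - {"dx": 17,"dy": 34,"dz": 0,"spin": 9.75,"hand": 1}
    - {"dx": 17,"dy": 34,"dz": 0,"spin": 9.75,"hand": 1}
    - {"dx": 17,"dy": 34,"dz": 0,"spin": 9.75,"hand": 1}
    - {"dx": 17,"dy": 34,"dz": 0,"spin": 9.75,"hand": 1}

```text
t: 7.6
eef_pos: [0.5474, -0.5245, 0.4003]
ee_rot: [-0.034, 1.043, 0.749]
force: [1.3, -0.2, -0.3]
width: 0.0005
```

```bash
python3 st.py
```

```text
7.6 [-0.677  0.507  0.387 -0.53  -1.395 -0.031] [ 0.5474 -0.5245  0.4003] toolx [ 0.369  0.343 -0.864] jaw [-0.702  0.712 -0.017] tip [ 0.613  -0.4636  0.2465] F [ 1.3 -0.2 -0.3] 0.0005464595671390266
```

Emit:
apply_moves:
  commands:
    - {"dx": 18,"dy": 36,"dz": 0,"spin": 9.8,"hand": 1}
    - {"dx": 18,"dy": 36,"dz": 0,"spin": 9.8,"hand": 1}
    - {"dx": 18,"dy": 36,"dz": 0,"spin": 9.8,"hand": 1}
    - {"dx": 18,"dy": 36,"dz": 0,"spin": 9.8,"hand": 1}
    - {"dx": 18,"dy": 36,"dz": 0,"spin": 9.8,"hand": 1}

```text
t: 8.22
eef_pos: [0.6374, -0.3447, 0.4002]
ee_rot: [-0.033, 1.044, 1.604]
force: [0.7, -0.7, -1.4]
width: 0.0004
```

```bash
python3 st.py
```

```text
8.225 [-0.387  0.543  0.429 -0.48  -1.676  0.456] [ 0.6374 -0.3447  0.4002] toolx [-0.017  0.502 -0.864] jaw [-0.998 -0.062 -0.017] tip [ 0.6344 -0.2553  0.2463] F [ 0.7 -0.7 -1.4] 0.0004485814091676104
```

Emit:
apply_moves:
  commands:
    - {"dx": 0,"dy": 25,"dz": -20,"spin": 0,"hand": 1}
    - {"dx": 0,"dy": 25,"dz": -30,"spin": 0,"hand": 1}
    - {"dx": 0,"dy": 5,"dz": -30,"spin": 0,"hand": 1}
    - {"dx": 0,"dy": 0,"dz": -30,"spin": 0,"hand": 1}
    - {"dx": 0,"dy": 0,"dz": -10,"spin": 0,"hand": 1}

```text
t: 8.85
eef_pos: [0.637, -0.2904, 0.2777]
ee_rot: [-0.028, 1.043, 1.603]
force: [-0.5, 1.2, 0.2]
width: 0.0009
```

```bash
cat > pic.py <<'E'
import sys,cv2
from h import *
k=sys.argv[1]
a=viewer.grab_frame('top')[:,:,::-1]; b=viewer.grab_frame('side')[:,:,::-1]
cv2.imwrite(f'pics/p{k}.png',np.hstack([cv2.resize(a[120:290,160:360],(400,340),interpolation=2),cv2.resize(b[150:320,150:350],(400,340),interpolation=2)]))
E
python3 pic.py 1; python3 st.py
```

```text
8.95 [-0.322  0.582  0.219 -0.497 -1.426  0.511] [ 0.6373 -0.291   0.2784] toolx [-0.015  0.503 -0.864] jaw [-0.998 -0.056 -0.015] tip [ 0.6346 -0.2015  0.1245] F [ 0.3 -0.2 -0.7] 0.0004850204294492058
```

View pics/p1.png

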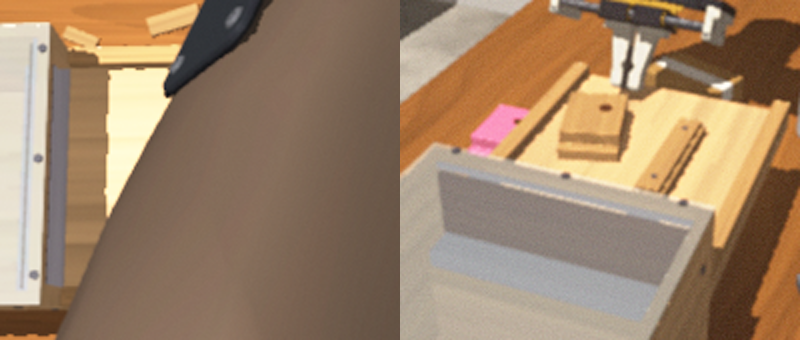

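Emit:
apply_moves:
  commands:
    - {"dx": 0,"dy": 0,"dz": -5,"spin": -1.5,"hand": 1}
    - {"dx": -0.5,"dy": 15,"dz": 0,"spin": 0,"hand": 1}
    - {"dx": -0.5,"dy": 15,"dz": 0,"spin": 0,"hand": 1}
    - {"dx": -0.5,"dy": 15,"dz": 0,"spin": 0,"hand": 1}
    - {"dx": -0.5,"dy": 15,"dz": 0,"spin": 0,"hand": 1}

```text
t: 9.57
eef_pos: [0.6356, -0.2298, 0.2738]
ee_rot: [-0.033, 1.045, 1.573]
force: [-0.2, -1.2, 0.1]
width: 0.0007
```

```bash
python3 pic.py 2; python3 st.py
```

```text
9.675 [-0.244  0.536  0.135 -0.524 -1.345  0.445] [ 0.6357 -0.2289  0.2738] toolx [-0.002  0.503 -0.864] jaw [-0.999 -0.031 -0.016] tip [ 0.6354 -0.1394  0.12  ] F [ 0.5 -0.1  0.1] 0.0005092403036826613
```

View pics/p2.png

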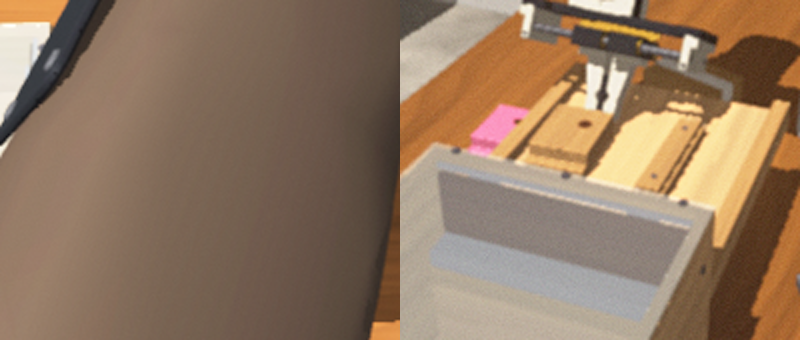

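```bash
python3 - <<'E'
import cv2
from h import *
b=viewer.grab_frame('side')[:,:,::-1]; cv2.imwrite('pics/s3.png',cv2.resize(b[180:260,190:290],(800,600)[:1]*1+(640,) if 0 else (750,600),interpolation=2))
E
```

```text
(no output)
```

View pics/s3.png

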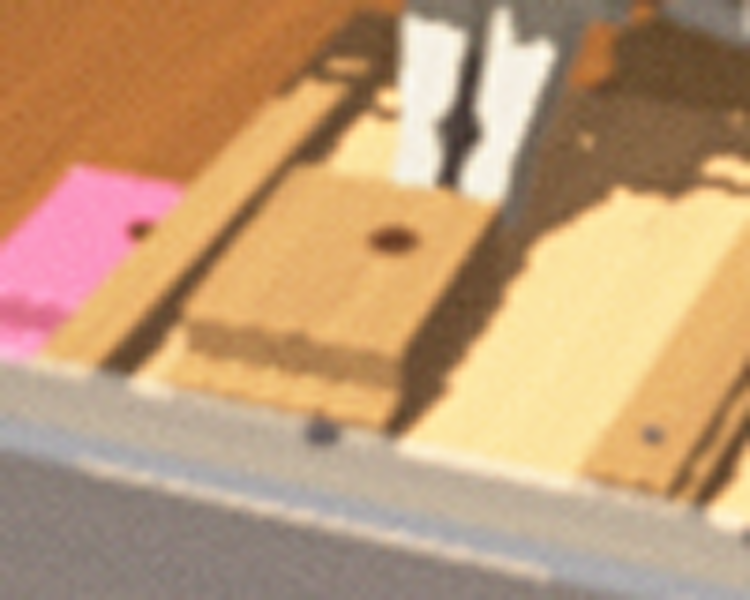

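```bash
cat >> h.py <<'E'
CH=np.array([.5755,.0495,1.603])
def inch(p):
    d=np.array(p[:2])-CH[:2];c,s=np.cos(CH[2]),np.sin(CH[2]);return np.array([c*d[0]+s*d[1],-s*d[0]+c*d[1]])*1e3
E
python3 - <<'E'
from h import *
s=lambda u,v:(190+u/7.5,180+v/7.5)
O=np.array([[-45,-30,136],[-45,30,136],[33,-30,136],[33,30,136]])/1e3
uo=np.array([s(295,160),s(500,203),s(187,322),s(410,360)])
o=least_squares(lambda p:(proj('side',W(p,O))-uo).ravel(),[.62,-.1,1.6])
print(o.x,o.fun.round(1),inch(o.x),o.x[2]-CH[2]); print('tip',inch([.6354,-.1394]))
E
```

```text
[ 0.64068101 -0.08042901  1.68539561] [-0.3  1.1  0.5 -0.1 -0.2 -0.4 -0.  -0.4] [-131.96035009  -60.96374537] 0.08239561156811748
tip [-190.73072321  -53.78671979]
```

Emit:
apply_moves:
  commands:
    - {"dx": -0.6,"dy": 20,"dz": 0,"spin": 0,"hand": 1}
    - {"dx": -0.6,"dy": 20,"dz": 0,"spin": 0,"hand": 1}
    - {"dx": -0.6,"dy": 20,"dz": 0,"spin": 0,"hand": 1}
    - {"dx": -0.6,"dy": 20,"dz": 0,"spin": 0,"hand": 1}
    - {"dx": -0.6,"dy": 20,"dz": 0,"spin": 0,"hand": 1}

```text
t: 10.35
eef_pos: [0.6324, -0.1295, 0.2733]
ee_rot: [-0.031, 1.044, 1.574]
force: [-0.6, -1.5, -0.5]
width: 0.0002
```

```bash
python3 pic.py 4; python3 st.py
```

```text
10.45 [-0.103  0.475  0.04  -0.555 -1.249  0.349] [ 0.6325 -0.1284  0.2736] toolx [-0.002  0.503 -0.864] jaw [-0.999 -0.032 -0.016] tip [ 0.6321 -0.0389  0.1198] F [ 1.3 -0.9  0.6] 0.00025615902159790077
```

View pics/p4.png

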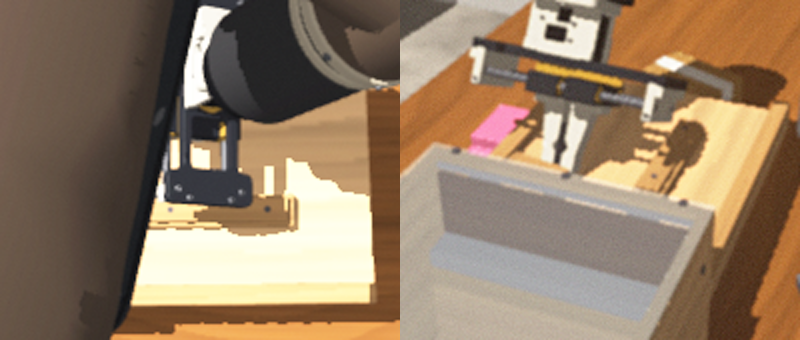

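Emit:
apply_moves:
  commands:
    - {"dx": -0.4,"dy": 12,"dz": 0,"spin": 0,"hand": 1}
    - {"dx": -0.4,"dy": 12,"dz": 0,"spin": 0,"hand": 1}
    - {"dx": -0.4,"dy": 12,"dz": 0,"spin": 0,"hand": 1}
    - {"dx": -0.4,"dy": 12,"dz": 0,"spin": 0,"hand": 1}
    - {"dx": -0.4,"dy": 12,"dz": 0,"spin": 0,"hand": 1}

```text
t: 11.08
eef_pos: [0.6305, -0.0702, 0.2734]
ee_rot: [-0.031, 1.044, 1.573]
force: [0.5, -1.2, 0.8]
width: 0.0006
```

```bash
python3 pic.py 5; python3 st.py; python3 -c "
from h import *;print(inch(status.get_state()['eef_pos']))"
```

```text
11.175 [-1.400e-02  4.480e-01 -1.000e-03 -5.710e-01 -1.194e+00  2.840e-01] [ 0.6304 -0.0696  0.2734] toolx [-0.002  0.503 -0.864] jaw [-0.999 -0.031 -0.016] tip [0.6301 0.02   0.1196] F [-0.6 -0.6  0.1] 0.0005569781074109608
[-120.76698991  -51.05159152]
```

View pics/p5.png

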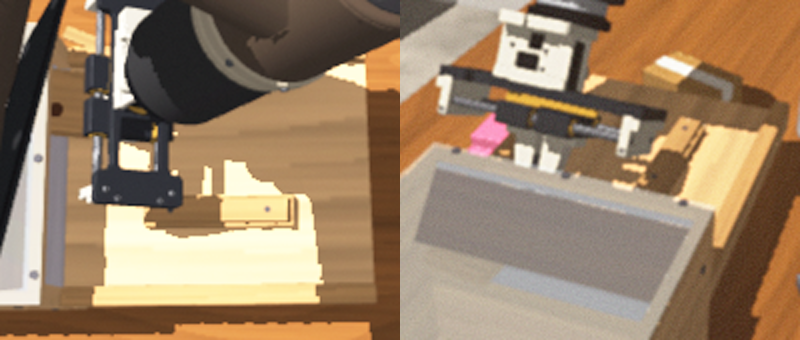

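Emit:
apply_moves:
  commands:
    - {"dx": -0.3,"dy": 8,"dz": 0,"spin": 0,"hand": 1}
    - {"dx": -0.3,"dy": 8,"dz": 0,"spin": 0,"hand": 1}
    - {"dx": -0.3,"dy": 8,"dz": 0,"spin": 0,"hand": 1}
    - {"dx": -0.3,"dy": 8,"dz": 0,"spin": 0,"hand": 1}
    - {"dx": 0,"dy": 2,"dz": 0,"spin": 0,"hand": 1}

```text
t: 11.8
eef_pos: [0.6293, -0.0363, 0.2733]
ee_rot: [-0.031, 1.044, 1.574]
force: [-0.5, 0.2, 0.2]
width: 0.0006
```

```bash
python3 pic.py 6; python3 st.py; python3 -c "
from h import *;print(inch(status.get_state()['eef_pos']))"
```

```text
11.9 [ 0.037  0.435 -0.02  -0.579 -1.164  0.244] [ 0.6293 -0.0367  0.2733] toolx [-0.001  0.503 -0.865] jaw [-0.999 -0.03  -0.016] tip [0.629  0.0528 0.1194] F [0.3 0.2 0.2] 0.0004966283430164153
[-87.8702393  -51.00605391]
```

View pics/p6.png

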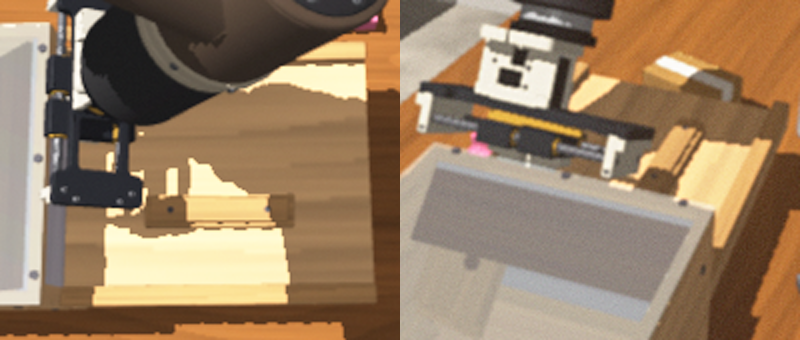

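```bash
python3 - <<'E'
import cv2
from h import *
b=viewer.grab_frame('side')[:,:,::-1]; cv2.imwrite('pics/s7.png',cv2.resize(b[210:420,50:320],(770,600),interpolation=2))
E
```

```text
(no output)
```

View pics/s7.png

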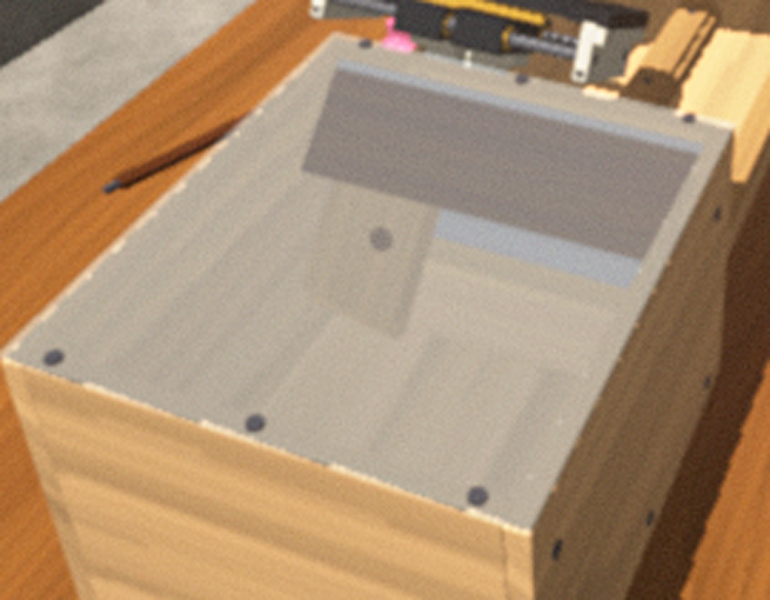

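Emit:
apply_moves:
  commands:
    - {"dx": 0,"dy": 0,"dz": 0,"spin": 0,"hand": 1}
    - {"dx": 0,"dy": 0,"dz": 0,"spin": 0,"hand": 1}
    - {"dx": 0,"dy": 0,"dz": 0,"spin": 0,"hand": 1}
    - {"dx": 0,"dy": 0,"dz": 0,"spin": 0,"hand": 1}
    - {"dx": 0,"dy": 0,"dz": 0,"spin": 0,"hand": 1}

```text
t: 12.58
eef_pos: [0.6293, -0.0371, 0.2733]
ee_rot: [-0.031, 1.044, 1.573]
force: [0.2, -0.2, 0.7]
width: 0.0001
```

```bash
cat > bin.py <<'E'
import cv2,sys
from h import *
b=viewer.grab_frame('side')[:,:,::-1]; cv2.imwrite(f'pics/b{sys.argv[1]}.png',cv2.resize(b[180:420,50:350],(750,600),interpolation=2))
E
python3 bin.py 8; python3 st.py
```

```text
12.625 [ 0.037  0.436 -0.02  -0.579 -1.164  0.244] [ 0.6293 -0.0371  0.2733] toolx [-0.001  0.503 -0.865] jaw [-0.999 -0.03  -0.016] tip [0.6291 0.0524 0.1194] F [-0.8 -0.3  0.3] 0.00024763591940871383
```

View pics/b8.png

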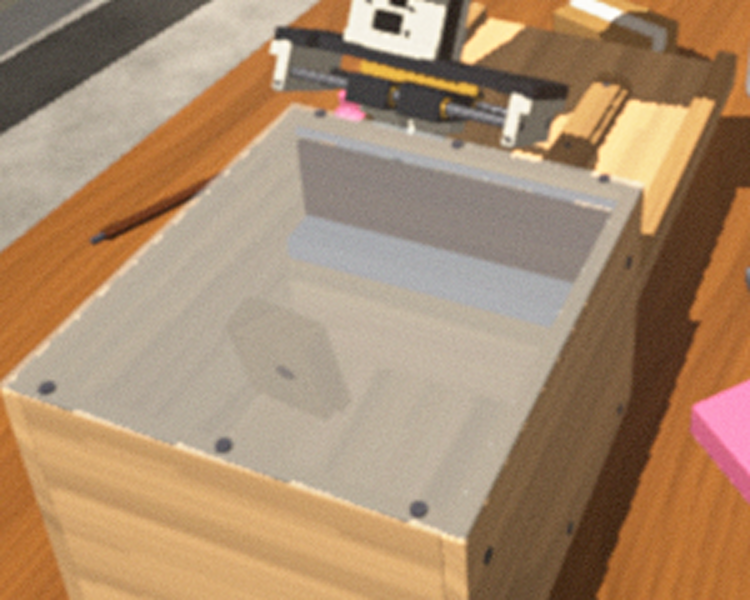

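Emit:
apply_moves:
  commands:
    - {"dx": 0.5,"dy": -16,"dz": 0,"spin": 0,"hand": 1}
    - {"dx": 0.6,"dy": -20,"dz": 0,"spin": 0,"hand": 1}
    - {"dx": 0.8,"dy": -25,"dz": 3,"spin": 0,"hand": 1}
    - {"dx": 0.8,"dy": -25,"dz": 15,"spin": 0,"hand": 1}
    - {"dx": 0.8,"dy": -25,"dz": 30,"spin": 0,"hand": 1}

```text
t: 13.25
eef_pos: [0.6323, -0.1503, 0.3203]
ee_rot: [-0.025, 1.044, 1.578]
force: [0.6, -0.7, 0.0]
width: 0.0003
```

Emit:
apply_moves:
  commands:
    - {"dx": 0,"dy": -30,"dz": 40,"spin": 0,"hand": 1}
    - {"dx": 0,"dy": -40,"dz": 40,"spin": 0,"hand": 1}
    - {"dx": 0,"dy": -50,"dz": 20,"spin": 0,"hand": 1}
    - {"dx": 0,"dy": -50,"dz": 0,"spin": 0,"hand": 1}
    - {"dx": 0,"dy": -50,"dz": 0,"spin": 0,"hand": 1}

```text
t: 13.88
eef_pos: [0.6319, -0.3711, 0.4218]
ee_rot: [-0.033, 1.045, 1.571]
force: [1.0, 0.2, -0.9]
width: 0.0001
```

Emit:
apply_moves:
  commands:
    - {"dx": 0,"dy": -50,"dz": 0,"spin": 0,"hand": 1}
    - {"dx": 0,"dy": -50,"dz": 0,"spin": 0,"hand": 1}
    - {"dx": 0,"dy": -30,"dz": 0,"spin": 0,"hand": 1}
    - {"dx": 0,"dy": 0,"dz": 0,"spin": 0,"hand": 1}
    - {"dx": 0,"dy": 0,"dz": 0,"spin": 0,"hand": 1}

```text
t: 14.5
eef_pos: [0.6322, -0.4988, 0.4208]
ee_rot: [-0.03, 1.044, 1.573]
force: [-0.5, 0.2, 0.3]
width: 0.0003
```

```bash
python3 bin.py 9; python3 st.py; python3 -c "
from h import *;import cv2;cv2.imwrite('pics/t9.png',viewer.grab_frame('top')[:,:,::-1])"
```

```text
14.55 [-0.559  0.699  0.743 -0.463 -1.881  0.509] [ 0.6325 -0.4981  0.4213] toolx [-0.001  0.503 -0.864] jaw [-0.999 -0.029 -0.016] tip [ 0.6323 -0.4086  0.2674] F [ 0.2 -0.   1. ] 0.0007206677746751276
```

View pics/b9.png

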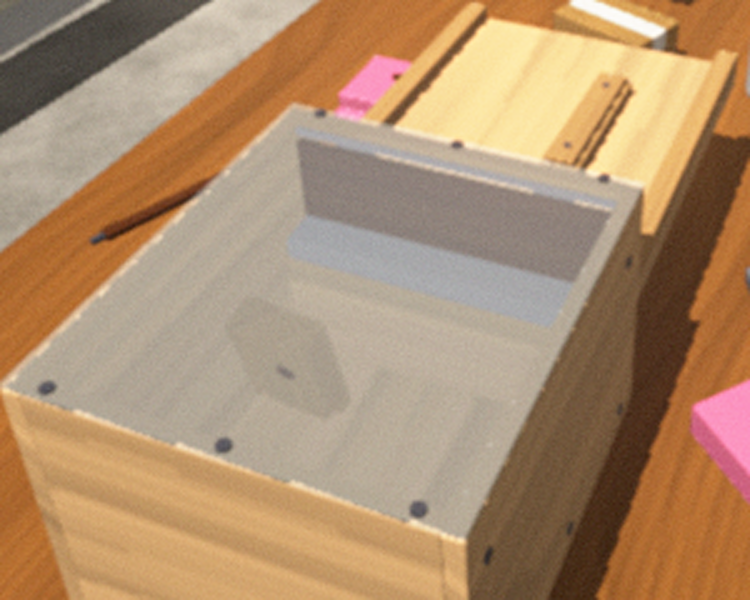

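View pics/t9.png

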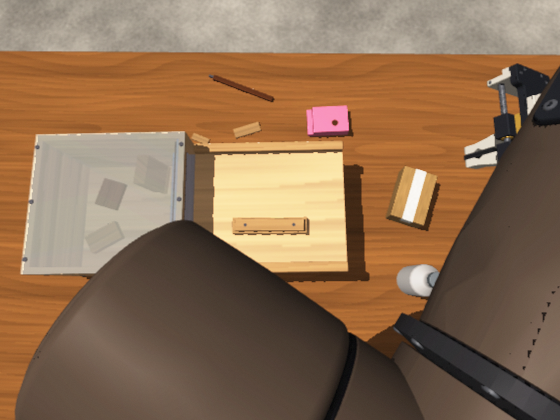

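```bash
python3 -c "
from station import arm;print(arm.job_done())"
```

```text
the job is handed in; nothing more can be done
None
```

The offcut is in the bin, the flap is shut behind it, and I handed the job in at about 14.6 s of the 48 s allowed.

- **Lean:** The moves can only shift and spin the tool, so I could not command a lean. I pushed the arm against its reach limit until the tool tilted 30°. That tilt stayed through later moves, so I spun it round to lean into the bin.
- **Push:** With the fingers closed, I pushed the offcut's rear end along the deck. It straightened from about 15° to within about 5° of the deck's direction, lifted the flap and tipped off the ledge. By my chute fit, the fingertip centre ended about 2 mm past the front face, so the contact edge ended about 10 mm past. I never gripped or lifted it.
- **Retreat:** I then drew the fingers straight back and raised the arm clear.

**Last checks:**
- The side picture shows the offcut lying on the bin floor and the flap hanging as it did at the start.
- The top picture shows the cleat and nail box where they were. The bottle stands in its place but is partly hidden behind the arm.
- The measured forces, read only at the end of each call, stayed within about 2 N throughout, and nothing is touching the robot.

No check failed. The top camera was blocked by the arm for the first part of the push, so there I relied on the side camera. My chute fit disagreed between the two cameras by up to about 2 pixels.

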